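# Slide a terracotta tile out over the cabinet edge

## Task

Push the square terracotta tile across the top of the low cabinet, toward the cabinet's far edge (the long edge above the sliding door, away from the robot), until 35 mm of it sticks out over that edge, squarely, so that someone can later get their fingers under it. Slide it gently with the fingertips; never lift or tip it or let it fall, and leave the round disc and all the other loose things where they are.

Things in the scene. Friction and masses are not known exactly. Their poses are not given: they have to be found in the camera images.
- tile: Square flat terracotta tile, 100 x 100 x 10 mm thick, about 0.2 kg, loose on the cabinet's top; origin at the centre of its underside, x and y along its sides, z up. At the start it lies wholly on the top, about 5 to 60 mm short of the far edge, turned up to about 20 degrees against it.
- ledge_edge (a point): Midpoint of the far top edge of the low grey cabinet (the edge above its sliding white plastic door). x points level outward over the edge, away from the robot; y runs along the edge; z up, with z = 0 at the cabinet's top. The top is a flat smooth board 460 mm long (y from -230 to 230 mm) and 260 mm deep (x from -260 to 0 mm), 120 mm above the work surface, with no rim. The cabinet is fixed.
- disc: Round flat terracotta disc, 100 mm diameter, 10 mm thick, lying on the cabinet's top beside the tile (either side), not to be moved; origin at the centre of its underside.
- funnel: Grey silicone funnel standing mouth down on the cabinet's top, near the middle of its rear (robot-side) part, 58 mm wide at its foot and 56 mm tall; origin at the centre of its underside. Not to be moved.
- oregano_pot: White ceramic pot with an oregano plant, 116 mm wide, 100 mm tall without and about 220 mm with the plant, on the work surface to the left of the cabinet; origin at the centre of its underside. Not to be moved.
- dibber: Steel dibber with a wooden handle lying on the work surface to the right of the cabinet, 250 mm long, 28 mm thick; origin under its middle, x toward its steel tip. Not to be moved.
- spoon: Wooden spoon, 240 mm long, lying on the work surface between the cabinet and the pot; origin at its underside, x from handle to bowl. Not to be moved.
- spice_jar: Glass jar with a steel lid, 52 mm wide, 95 mm tall, on the work surface beyond the right end of the cabinet; origin at the centre of its underside. Not to be moved.
There are look-alikes about, which are no part of the job. Leave any grey or white look-alike of the tile alone.

How it is judged:
On the way:
1. the tile is pushed out by the fingers: its far side begins to pass over the edge while they touch it (x of tile in the frame of ledge_edge above -0.045 m and contact force between the fingers and tile above 0.05 N).
At the end, for the whole second after the job is handed in: The tile lies flat and still on the cabinet top, 26 to 44 mm of it (at its middle) out over the far edge, square to the edge within 8 degrees, its centre within 180 mm of the edge's midpoint; disc, funnel, pot, dibber, spoon and jar within 20 mm of their starts (x of tile in the frame of ledge_edge between -0.024 and -0.006 m and y of tile in the frame of ledge_edge between -0.18 and 0.18 m and z of tile in the frame of ledge_edge between -0.004 and 0.004 m and angle between tile's own z axis and vertical below 0.06 rad and (angle between the x axis of tile and the x axis of ledge_edge, either way round below 0.14 rad or angle between the x axis of tile and the y axis of ledge_edge, either way round below 0.14 rad) and linear speed of tile below 0.01 m/s and angular speed of tile below 0.1 rad/s and distance of each of disc, funnel, oregano_pot, dibber, spoon, spice_jar from where it was at the start of the episode below 0.02 m); the robot touches nothing.
It fails at once if the tile is lifted off the cabinet's top (over 10 mm) or falls (z of tile in the frame of ledge_edge above 0.01 m or z of tile in the frame of ledge_edge below -0.015 m).
It fails at once if the tile is tipped by more than 11 degrees (angle between tile's own z axis and vertical above 0.2 rad).
It fails at once if the tile is shot across the top (faster than 0.4 m/s) instead of slid gently (linear speed of tile above 0.4 m/s).
It fails at once if a bystander is moved by more than 20 mm or knocked over (distance of any of disc, funnel, oregano_pot, dibber, spoon, spice_jar from where it was at the start of the episode above 0.02 m or angle between any of disc, funnel, oregano_pot, spice_jar's own z axis and vertical above 0.4 rad).
It also fails if it takes over 40 s, if anything falls off the work surface, if the arm or the gripper's body presses on something with over 40 N, if the wrist force passes 120 N, or if a joint passes its speed limit or range.

## Robot

A 7-joint arm with a two-finger parallel gripper is mounted at the origin on the work surface. World frame = base frame: x ahead of the robot, y to its left, z up, the work surface at z = 0. Lengths are in m, angles in rad, forces in N, time in s.
With the tool pointing down it reaches from about 0.4 to 0.875 m from the base axis. Payload 19.3 kg.
Tool frame: the origin (TCP) lies between the finger pads; the fingertips stand 25 mm ahead of it and the grasp point (between the pads) lies 6 mm ahead of it; z points along the fingers, y is the direction in which the jaws open and shut (so a half turn about z gives the same grasp; the last joint's range is limited). The gripper opens to 85 mm and grips with 20 to 120 N. Pads are 22 mm wide; open, the fingers measure 114 mm over their backs; the gripper's body (76 mm by 85 mm) begins 54 mm behind the grasp point. The pads swing forward as they close: fully open they stand 13 mm farther back than shut.
Start: joints at [-1.319, 0.521, -0.036, 1.599, 0.021, 1.021, -0.113], TCP at [0.198, 0.593, 0.256] pointing down, gripper open.
Joint ranges: [-2.91, 2.91], [-0.3, 2.13], [-1.5, 1.42], [0.17, 2.43], [-1.26, 4.41], [0.16, 1.93], [-2.52, 2.52]. Speed limits (rad/s): [1.89, 1.89, 2.39, 2.39, 3.01, 3.01, 3.01].

## Interface

Orientations are given as a rotation vector (axis times angle).
In Python, from plant import robot gives the robot as it stands.
- The arm moves only by the shell command python3 -m creep 'ROWS' [OPENING] [FORCE]. ROWS is JSON, one flat list of numbers, 6 for each row, row after row: the shift along the tool's x, y, z in units of 0.025 m (1.0 is 0.025 m), then the turn, a rotation vector about the tool's x, y, z in units of 8 degrees (1.0 is 8 degrees). In form: [dx, dy, dz, ax, ay, az, dx, dy, dz, ax, ay, az, ...]. A call has 1 to 5 rows; each row shifts and turns the commanded pose from where the row before left it, along the tool's axes as they then stand; what a row does not reach is not made up. A row lasts 1/10 s, in which the tool goes at most 50 mm and 8.59 degrees, less where a joint would pass 70% of its speed; a pose out of reach is approached as far as the arm can. A call with a number of a shift or a turn outside -1 to 1 is refused whole. A call with a gripper value outside its range is refused whole. OPENING is the opening, from 0 (shut) to 1 (fully open), set as the call begins (- or left out, the last holds). The fingers move at their own pace and stop on an object; FORCE is the grip in N (left out, the last holds). Time passes only in rows, so rows that do not move let the fingers close. It gives the time, the measured TCP pose, the force and the opening at its end, in the units of the state.
- robot.observe(): the state, without advancing time (a new reading comes with each control period).
- robot.capture(name): name is "side" or "top" or "wrist"; returns (picture, depth): 400x640x3 uint8, red, green, blue; 400x640 float32, m along the optical axis (not along the pixel's ray), 0 where there is no reading.
- robot.camera_info(name): a dict with "fov_y" (degrees; the focal length in pixels is half the picture's height over the tangent of half this angle, whatever the lens; pixels are square), "cx", "cy" (the principal point, pixels), "k1" (the pictures are not rectified: a ray, as slopes to the right and down, at radius r is drawn at 1 + k1 r^2 times it, then the intrinsics apply), "eye" and "rotation" of the camera in the world; the wrist camera has in their place "mount" (4x4, takes a point from camera to tool coordinates, whose origin is the TCP and whose axes are the flange's). Camera axes: x right, y up, looking along -z (the intrinsics and any distortion apply to the point x, -y, -z); pixel columns grow to the right and rows downward; lengths in m; the calibration is good to about 2 mm. A picture is of the moment at which its call begins: read the wrist's pose just before it. camera_info takes no time and is no camera call.
- robot.hand_in(): hands the job in, once; it reports no verdict.
The state is a dict: "time": time; "joint_pos": joint angles; "joint_vel": joint speeds; "effort": joint torques, N m; "tcp_pos": TCP position; "ee_rot": TCP orientation; "force": force on the tool from outside, world axes, zero at the start; "ft_torque": the same for the moment, N m; "finger_gap": opening from 0.0 (shut) to 1.0 (fully open).
Only numpy, scipy, OpenCV 4.12 (cv2) and the standard library are available. Lean on these libraries where they do the work, as an engineer would, in place of code of your own. Each camera call takes 0.05 s, during which the arm holds its last target. There are 200 camera calls.

## Working session

There is one attempt and no reset: what is moved stays moved. The work goes in short steps, Python scripts to look and compute and a shell command to move; the robot and the scene stay as the last step left them, time stands still between calls to the robot, and variables do not carry over. Pictures are saved under pics/ and viewed, about 8 in all and at most 12, crops included, and the job is handed in when it is done.

```bash
ls; mkdir -p pics; cat > h.py <<'E'
import numpy as np, cv2
from plant import robot
from scipy.spatial.transform import Rotation as R
def cap(n,f=None):
    s=robot.observe(); im,d=robot.capture(n)
    if f: cv2.imwrite(f,im[:,:,::-1])
    return s,im,d
def world(n,s,uv,d=None,z=None):
    """pixels -> world by depth (d per px) or by plane height z"""
    c=robot.camera_info(n); f=200/np.tan(np.radians(c['fov_y'])/2)
    uv=np.atleast_2d(uv).astype(float)
    p=cv2.undistortPoints(uv.reshape(-1,1,2),np.array([[f,0,c['cx']],[0,f,c['cy']],[0,0,1]]),np.array([c['k1'],0,0,0.]))[:,0]
    ray=np.c_[p[:,0],-p[:,1],-np.ones(len(p))]
    if 'mount' in c:
        T=np.eye(4);T[:3,:3]=R.from_rotvec(s['ee_rot']).as_matrix();T[:3,3]=s['tcp_pos'];T=T@np.array(c['mount']); A,e=T[:3,:3],T[:3,3]
    else: A,e=np.array(c['rotation']),np.array(c['eye'])
    if A.shape!=(3,3): print('rot',A); 
    w=ray@A.T
    k=np.asarray(d).reshape(-1,1) if d is not None else ((z-e[2])/w[:,2])[:,None]
    return e+w*k
E
python3 - <<'E'
from h import *
for n in('top','side'):
    s,im,d=cap(n,f'pics/{n}0.png'); print(n,robot.camera_info(n))
print(robot.camera_info('wrist')); print(s)
E
```

```text
pics
top {'fov_y': 48.967245351286365, 'cx': 324.6256752451773, 'cy': 191.05232781677805, 'k1': -0.08932467570235762, 'eye': array([0.40987711, 0.07282558, 1.31268464]), 'rotation': array([ 0.0830673 , -0.08407399, -1.57091297])}
side {'fov_y': 50.631458219160734, 'cx': 324.55317330149654, 'cy': 201.44521216796312, 'k1': -0.030359429602305345, 'eye': array([ 0.06620262, -0.86034534,  0.7438259 ]), 'rotation': array([ 0.98324762, -0.24043637, -0.43454641])}
{'fov_y': 64.8220671886423, 'cx': 321.36784724434744, 'cy': 195.11266283372794, 'k1': -0.05916535823921173, 'mount': array([[ 8.62371087e-04,  9.54155087e-01,  2.99311421e-01,
         7.73198093e-02],
       [ 9.99999443e-01, -6.40456866e-04, -8.39511664e-04,
        -4.78243644e-04],
       [-6.09328270e-04,  2.99311978e-01, -9.54155107e-01,
        -1.16667194e-01],
       [ 0.00000000e+00,  0.00000000e+00,  0.00000000e+00,
         1.00000000e+00]])}
{'time': 0.05, 'joint_pos': array([-1.31917408,  0.52201588, -0.03631253,  1.59996881,  0.02123401,
        1.02109852, -0.11280402]), 'joint_vel': array([-5.50730006e-05,  7.58029071e-04,  2.23960822e-03, -8.06796264e-04,
       -7.33537590e-04,  7.97509326e-04,  2.14134894e-04]), 'effort': array([ 4.38692659e-03, -9.29431987e+01,  1.98741898e+00, -3.70972502e+01,
        1.82258687e-02,  5.21602167e-03, -2.09661728e-06]), 'tcp_pos': array([0.19764116, 0.59262156, 0.25573876]), 'ee_rot': array([-5.03343510e-01, -3.10094316e+00,  1.73277483e-03]), 'force': array([-0.01756325, -0.20151887, -0.66402171]), 'ft_torque': array([ 0.03318083,  0.03376803, -0.00160769]), 'finger_gap': 0.9995592548334866}
```

```bash
sed -i "s/A,e=np.array(c\['rotation'\])/A,e=R.from_rotvec(c['rotation']).as_matrix()/" h.py
```

```text
(no output)
```

View pics/top0.png

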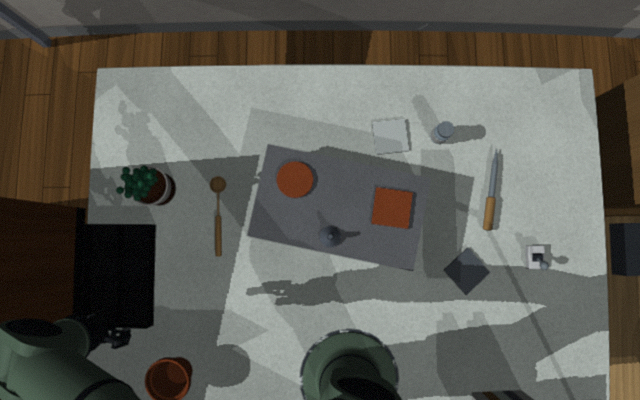

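View pics/side0.png

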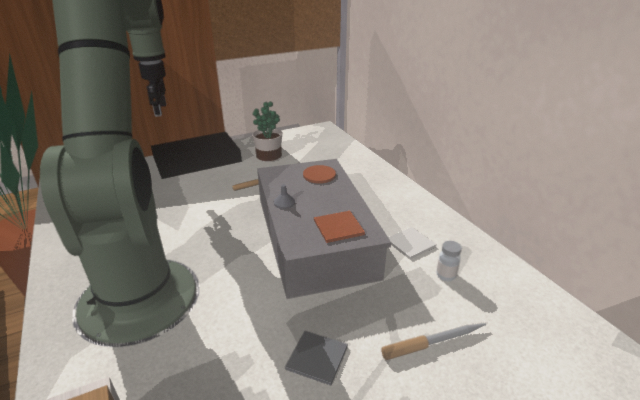

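```bash
cat >> h.py <<'E'
def edge(P):
    """fit far edge of the cabinet from points (x,y) on top surface"""
    (c,(w,h),a)=cv2.minAreaRect(P.astype(np.float32)); return c,(w,h),a
def cloud(n,s,d):
    v,u=np.mgrid[0:400,0:640]; return world(n,s,np.c_[u.ravel(),v.ravel()],d=d.ravel()).reshape(400,640,3)
def red(im):
    hsv=cv2.cvtColor(im,cv2.COLOR_RGB2HSV); return (((hsv[...,0]<12)|(hsv[...,0]>170))&(hsv[...,1]>130)&(hsv[...,2]>60)).astype(np.uint8)
E
python3 - <<'E'
from h import *
for n in ('top','side'):
    s,im,d=cap(n); W=cloud(n,s,d); 
    m=(abs(W[...,2]-.122)<.012)&(W[...,0]>.3)&(W[...,0]<.95)&(abs(W[...,1])<.5)&(d>0)
    nn,l,st,_=cv2.connectedComponentsWithStats(m.astype(np.uint8)); k=1+st[1:,4].argmax(); m=l==k
    P=W[m]; r=cv2.minAreaRect(P[:,:2].astype(np.float32)); print(n,'cab',r,cv2.boxPoints(r).round(4).tolist(),'z',np.median(P[:,2]))
    # edge from image contour at z=.12
    cs,_=cv2.findContours(m.astype(np.uint8),0,2); c=max(cs,key=cv2.contourArea)[:,0]
    r=cv2.minAreaRect(world(n,s,c,z=.12)[:,:2].astype(np.float32)); print('contour',r,cv2.boxPoints(r).round(4).tolist())
    q=red(im); nn,l,st,_=cv2.connectedComponentsWithStats(q)
    for k in range(1,nn):
        if st[k,4]<200: continue
        p=W[l==k]; cs,_=cv2.findContours((l==k).astype(np.uint8),0,2); c=max(cs,key=cv2.contourArea)[:,0]
        r=cv2.minAreaRect(world(n,s,c,z=.13)[:,:2].astype(np.float32)); print('red',st[k],'z',np.median(p[:,2]).round(4),r)
    for uv in ((333,236),(443,131)) if n=='top' else ():print(uv,W[uv[1],uv[0]])
E
```

```text
top cab ((0.49550241231918335, 0.03226068615913391), (0.4629596769809723, 0.25940024852752686), 77.89122009277344) [[0.32010000944137573, -0.16689999401569366], [0.5738000273704529, -0.22130000591278076], [0.6708999872207642, 0.2313999980688095], [0.4171999990940094, 0.2858000099658966]] z 0.12129822286643255
contour ((0.49520814418792725, 0.03261476755142212), (0.46259698271751404, 0.25876104831695557), 77.90638732910156) [[0.32019999623298645, -0.1664000004529953], [0.5733000040054321, -0.2206999957561493], [0.670199990272522, 0.23170000314712524], [0.4171999990940094, 0.2858999967575073]]
red [ 277  162   36   36 1014] z 0.1308 ((0.5681248307228088, 0.15384122729301453), (0.09598810225725174, 0.09529561549425125), 0.08190023899078369)
red [ 372  188   41   40 1327] z 0.1306 ((0.49165698885917664, -0.10946857184171677), (0.10017111897468567, 0.09833241254091263), 81.68531036376953)
red [149 359  40  41 209] z 0.1092 ((0.04288346320390701, 0.4773581624031067), (0.11717291921377182, 0.0691704973578453), 43.652225494384766)
(333, 236) [0.41480296 0.05028497 0.15924781]
(443, 131) [ 0.
[... 929 characters left out ...]
  43  68 539] z 0.4032 ((-0.4394108057022095, 3.1162257194519043), (0.23706099390983582, 2.858067750930786), 9.947541236877441)
red [195  21  20  37 209] z 0.2999 ((0.7496619820594788, 2.334009885787964), (1.2502362728118896, 0.11712978035211563), 76.85496520996094)
red [304 167  28  14 200] z 0.1291 ((0.5631527900695801, 0.15033705532550812), (0.08329293131828308, 0.07368651777505875), 47.259056091308594)
red [   0  209   35   64 1103] z -0.3911 ((-0.22773566842079163, 0.1840243637561798), (0.07739283889532089, 0.25910669565200806), 3.1262333393096924)
red [315 212  48  28 850] z 0.1292 ((0.48898574709892273, -0.11563009023666382), (0.0958261638879776, 0.09658800810575485), 81.422607421875)
```

The pictures show the tile at top-image (392,207), the disc at (295,180) and the funnel at (333,236). The cabinet's far edge is its upper long side in the top image. In the edge frame the tile centre is at about x=-0.104, y=-0.140, turned about 4°. The plan is to align the jaws with the edge and push the tile's near side with both fingertips.

```bash
python3 -m creep '[0,0,-0.9,0,0,-0.79, 0,0,-0.9,0,0,0, -0.85,-0.96,0,0,0,0, -0.85,-0.96,0,0,0,0, -0.85,-0.96,0,0,0,0]' 0.6 20
python3 -m creep '[-0.85,-0.96,0,0,0,0, -0.85,-0.96,0,0,0,0, -0.85,-0.96,0,0,0,0, -0.85,-0.96,0,0,0,0, -0.85,-0.96,0,0,0,0]'
python3 - <<'E'
from h import *
s=robot.observe(); M=R.from_rotvec(s['ee_rot']).as_matrix(); print(s['tcp_pos'],M.round(4).tolist(),s['joint_pos'],s['finger_gap'])
E
```

```text
time: 0.7
tcp_pos: [0.2453, 0.508, 0.3012]
ee_rot: [0.331, 3.124, -0.0]
force: [0.2, 0.8, 0.3]
finger_gap: 0.602
time: 1.2
tcp_pos: [0.324, 0.3682, 0.3013]
ee_rot: [-0.332, -3.124, 0.0]
force: [0.6, 0.7, 0.2]
finger_gap: 0.598
[0.32404334 0.36822476 0.30129231] [[-0.9777, 0.2099, -0.0], [0.2099, 0.9777, -0.0], [0.0, -0.0, -1.0]] [-9.70503577e-01  2.55360253e-01  5.88362628e-04  1.89014481e+00
 -1.71032710e-04  9.96133329e-01  3.89445537e-01] 0.5980631931094206
```

```bash
python3 -m creep '[-0.86,-0.96,0,0,0,0, -0.86,-0.96,0,0,0,0, -0.86,-0.96,0,0,0,0, -0.86,-0.96,0,0,0,0, -0.86,-0.96,0,0,0,0]'
python3 -m creep '[-0.86,-0.96,0,0,0,0, -0.18,-0.96,0,0,0,0, -0.18,-0.96,0,0,0,0, -0.18,-0.96,0,0,0,0, -0.18,-0.96,0,0,0,0]'
python3 -m creep '[-0.18,-0.96,0,0,0,0, -0.18,-0.96,0,0,0,0, -0.18,-0.96,0,0,0,0, -0.18,-0.96,0,0,0,0, -0.18,-0.96,0,0,0,0]'
python3 - <<'E'
from h import *
s=robot.observe(); print(s['joint_pos'])
d=s['tcp_pos'][:2]-[.6226,.0053]; c,n=np.cos(np.radians(12.1)),np.sin(np.radians(12.1)); print('edge X,Y',d@[c,-n],d@[n,c],s['tcp_pos'])
E
```

```text
time: 1.7
tcp_pos: [0.4039, 0.2284, 0.3014]
ee_rot: [0.331, 3.124, 0.0]
force: [0.7, 1.2, 0.3]
finger_gap: 0.598
time: 2.2
tcp_pos: [0.4167, 0.1029, 0.3013]
ee_rot: [-0.332, -3.124, -0.0]
force: [0.4, -0.8, 0.7]
finger_gap: 0.599
time: 2.7
tcp_pos: [0.4135, -0.019, 0.3014]
ee_rot: [0.332, 3.124, 0.0]
force: [0.7, -0.5, -0.7]
finger_gap: 0.6
[-0.35366052  0.12191691  0.28397041  2.07029924 -0.04189719  0.95446301
  1.31181705]
edge X,Y -0.19933857241153333 -0.06763601965562435 [ 0.41351232 -0.0190483   0.30137031]
```

```bash
python3 -m creep '[-0.19,-0.96,0,0,0,0, -0.19,-0.96,0,0,0,0, -0.19,-0.96,0,0,0,0, 0,0,0,0,0,0]'
cat > look.py <<'E'
from h import *
import sys
c,n=np.cos(np.radians(12.1)),np.sin(np.radians(12.1)); E=np.array([[c,n],[-n,c]])
ef=lambda p:(np.asarray(p)[...,:2]-[.6226,.0053])@E
for nm in sys.argv[2:]:
    s,im,d=cap(nm,f'pics/{nm}{sys.argv[1]}.png'); W=cloud(nm,s,d)
    print(nm,s['time'],'tcp',s['tcp_pos'].round(4),'edge',ef(s['tcp_pos']).round(4),'F',s['force'].round(2))
    q=red(im)&(abs(W[...,2]-.13)<.01)&(W[...,0]>.3); k,l,st,_=cv2.connectedComponentsWithStats(q.astype(np.uint8))
    for i in range(1,k):
        if st[i,4]<400: continue
        cs,_=cv2.findContours((l==i).astype(np.uint8),0,2); cc=max(cs,key=cv2.contourArea)[:,0]
        r=cv2.minAreaRect(ef(world(nm,s,cc,z=.13)).astype(np.float32)); print(' red',st[i,:4],'z',np.median(W[l==i][:,2]).round(4),np.round(r[0],4),np.round(r[1],4),round(r[2],2))
    m=(abs(W[...,2]-.122)<.006)&(d>0); P=ef(W[m])
    # far edge: max X per Y bin
    b=np.round(P[:,1]/.01); e=[(y*.01,P[b==y,0].max()) for y in np.unique(b) if (b==y).sum()>8 and abs(y)<22]
    e=np.array([t for t in e if abs(t[1])<.01]); 
    if len(e)>3: print(' edge fit (slope,off)',np.polyfit(e[:,0],e[:,1],1).round(4),len(e),'topz',np.median(W[m][:,2]).round(4))
E
python3 look.py 1 wrist top
```

```text
time: 3.1
tcp_pos: [0.4122, -0.094, 0.3014]
ee_rot: [0.337, 3.123, -0.001]
force: [-0.5, 1.4, -0.2]
finger_gap: 0.606
wrist 3.1 tcp [ 0.4122 -0.094   0.3014] edge [-0.1849 -0.1412] F [-0.45  1.45 -0.19]
 red [269 207 102  93] z 0.129 [-0.1068 -0.1417] [0.1012 0.0984] 3.75
 red [525 227  90  82] z 0.1291 [-0.0872  0.1282] [0.1044 0.0974] 44.41
 edge fit (slope,off) [-0.0037 -0.0007] 28 topz 0.1192
top 3.15 tcp [ 0.4123 -0.0924  0.3013] edge [-0.1851 -0.1396] F [-0.24  0.61  0.04]
 red [277 162  36  36] z 0.1308 [-0.0844  0.1338] [0.096  0.0953] 12.18
 red [372 188  41  37] z 0.1306 [-0.104  -0.1398] [0.0986 0.1006] 4.21
 edge fit (slope,off) [-0.0026 -0.0019] 43 topz 0.121
```

View pics/wrist1.png

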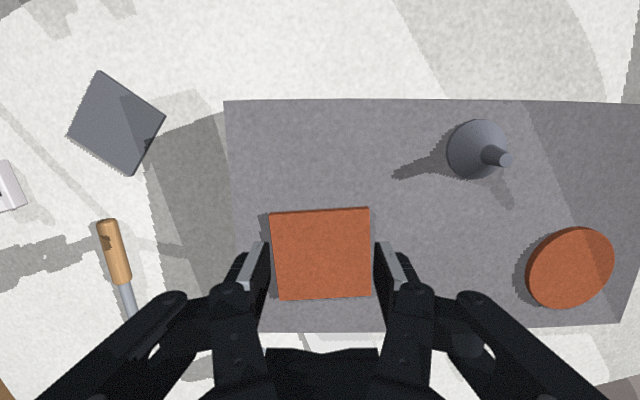

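The wrist view shows the tile at (320,254), clear of the disc at (570,268) and the funnel at (478,150), with the fingers behind the tile. Next I descend.

```bash
python3 -m creep '[0.1,0,1,0,0,0, 0,0,1,0,0,0, 0,0,1,0,0,0, 0,0,1,0,0,0, 0,0,0.8,0,0,0]'
python3 -m creep '[0,0,0,0,0,0, 0,0,0.08,0,0,0, 0,0,0.08,0,0,0, 0,0,0.08,0,0,0, 0,0,0.08,0,0,0]'; python3 look.py 2 side wrist
```

```text
time: 3.7
tcp_pos: [0.4099, -0.0899, 0.1801]
ee_rot: [-0.329, -3.124, -0.0]
force: [-0.5, 0.2, 0.4]
finger_gap: 0.602
time: 4.2
tcp_pos: [0.4104, -0.0908, 0.1737]
ee_rot: [0.331, 3.123, 0.0]
force: [0.6, -0.6, -0.0]
finger_gap: 0.601
side 4.2 tcp [ 0.4104 -0.0908  0.1737] edge [-0.1873 -0.1385] F [ 0.56 -0.57 -0.04]
 red [315 213  48  26] z 0.1292 [-0.105  -0.1465] [0.097 0.096] 3.21
 edge fit (slope,off) [-0.0183 -0.0021] 8 topz 0.1195
wrist 4.25 tcp [ 0.4102 -0.0908  0.1733] edge [-0.1875 -0.1385] F [ 0.52 -0.23 -1.19]
 red [257 280 129  76] z 0.129 [-0.1344 -0.1388] [0.0801 0.0564] 89.99
 red [615 330  25  70] z 0.1285 [-0.0803  0.0834] [0.0742 0.0194] 22.57
```

```bash
python3 -c "
import cv2;a=cv2.imread('pics/side2.png')[150:280,240:410];cv2.imwrite('pics/side2c.png',cv2.resize(a,None,fx=4,fy=4,interpolation=2))"
```

```text
(no output)
```

View pics/side2c.png

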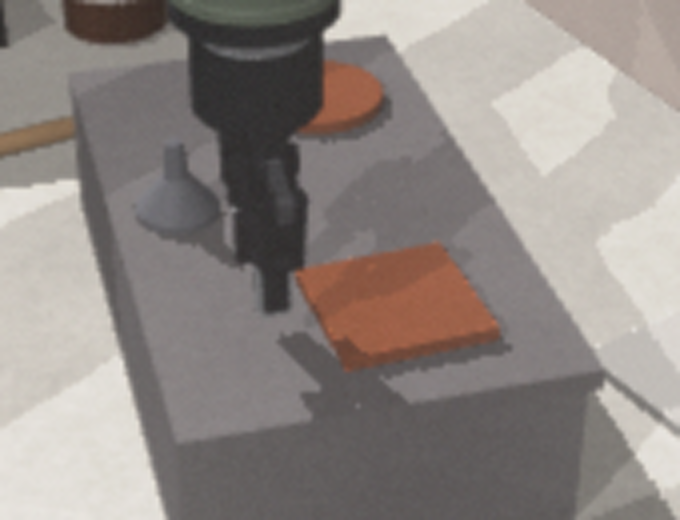

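Both fingers are behind the tile and still well above the board. I lower on, feeling for the board.

```bash
python3 -m creep '[0,0,0.2,0,0,0, 0,0,0.2,0,0,0, 0,0,0.2,0,0,0, 0,0,0.2,0,0,0, 0,0,0,0,0,0]'
python3 -m creep '[0,0,0.06,0,0,0, 0,0,0.06,0,0,0, 0,0,0,0,0,0]'
python3 - <<'E'
from h import *
s,im,d=cap('side'); W=cloud('side',s,d)
m=(im.max(2)<70)&(W[...,0]>.36)&(W[...,0]<.46)&(W[...,1]>-.18)&(W[...,1]<.0)&(W[...,2]>.119)&(W[...,2]<.2)
z=W[m][:,2]; print(np.percentile(z,[0,1,3,10]), m.sum()); print(s['force'],s['tcp_pos'])
a=im[150:280,240:410,::-1];cv2.imwrite('pics/side3c.png',cv2.resize(a,None,fx=4,fy=4,interpolation=2))
E
```

```text
time: 4.8
tcp_pos: [0.4097, -0.0909, 0.1526]
ee_rot: [-0.332, -3.123, 0.0]
force: [-1.8, 0.2, 0.7]
finger_gap: 0.597
time: 5.1
tcp_pos: [0.4101, -0.0909, 0.1502]
ee_rot: [0.332, 3.124, 0.0]
force: [-0.5, 0.1, -1.0]
finger_gap: 0.603
[0.13114106 0.13352287 0.13677515 0.14125118] 217
[-0.4719583   0.14988445 -1.00314783] [ 0.41011162 -0.09093805  0.15024768]
```

View pics/side3c.png

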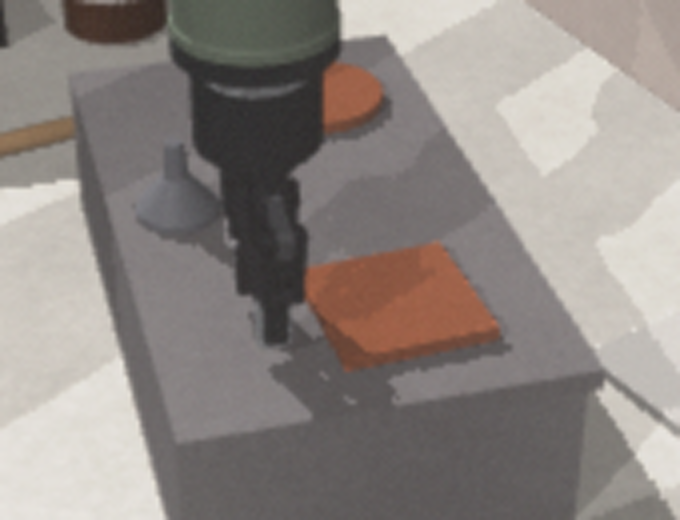

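The tips stand near z=0.131. I keep descending in 1 mm steps until they touch.

```bash
python3 -m creep '[0,0,0.05,0,0,0, 0,0,0.05,0,0,0, 0,0,0.05,0,0,0, 0,0,0.05,0,0,0, 0,0,0,0,0,0]'
python3 -m creep '[0,0,0.04,0,0,0, 0,0,0.04,0,0,0, 0,0,0,0,0,0]'
```

```text
time: 5.65
tcp_pos: [0.41, -0.0909, 0.1451]
ee_rot: [-0.332, -3.124, 0.0]
force: [0.3, -0.3, -0.1]
finger_gap: 0.597
time: 5.95
tcp_pos: [0.4101, -0.0909, 0.1432]
ee_rot: [-0.332, -3.124, 0.0]
force: [-0.2, 0.3, 0.0]
finger_gap: 0.601
```

```bash
python3 -m creep '[0,0,0.04,0,0,0, 0,0,0.04,0,0,0, 0,0,0,0,0,0]';python3 -m creep '[0,0,0.04,0,0,0, 0,0,0,0,0,0]'
```

```text
time: 6.25
tcp_pos: [0.4102, -0.091, 0.1417]
ee_rot: [0.332, 3.124, 0.0]
force: [-4.4, 0.1, 18.1]
finger_gap: 0.6
time: 6.45
tcp_pos: [0.4102, -0.091, 0.1415]
ee_rot: [0.332, 3.123, 0.001]
force: [-12.4, 2.6, 51.2]
finger_gap: 0.602
```

The tips touch the board at TCP z≈0.1417. I rise about 4 mm and push slowly.

```bash
python3 -m creep '[0,0,-0.18,0,0,0, 0,0,0,0,0,0, -0.2,0,0,0,0,0, -0.2,0,0,0,0,0, -0.2,0,0,0,0,0]'
python3 -m creep '[-0.2,0,0,0,0,0, -0.2,0,0,0,0,0, -0.2,0,0,0,0,0, -0.2,0,0,0,0,0, -0.2,0,0,0,0,0]'; python3 look.py 4 top side
```

```text
time: 6.95
tcp_pos: [0.4253, -0.0942, 0.1446]
ee_rot: [-0.332, -3.124, 0.0]
force: [0.6, -0.3, -0.3]
finger_gap: 0.596
time: 7.45
tcp_pos: [0.4496, -0.0994, 0.1448]
ee_rot: [-0.332, -3.124, 0.0]
force: [-1.1, 0.3, -0.4]
finger_gap: 0.605
top 7.45 tcp [ 0.4496 -0.0994  0.1448] edge [-0.1472 -0.1387] F [-1.06  0.33 -0.4 ]
 red [277 162  36  35] z 0.131 [-0.0831  0.1341] [0.0932 0.0954] 12.01
 edge fit (slope,off) [-0.0025 -0.0019] 43 topz 0.1209
side 7.5 tcp [ 0.4503 -0.0995  0.1448] edge [-0.1465 -0.1386] F [-0.01  1.24  0.66]
 red [334 214  36  22] z 0.1292 [-0.0764 -0.1497] [0.0923 0.0747] 89.88
 edge fit (slope,off) [-0.0067 -0.0002] 8 topz 0.1194
```

```bash
python3 -m creep '[-0.2,0,0,0,0,0, -0.2,0,0,0,0,0, -0.2,0,0,0,0,0, -0.2,0,0,0,0,0, -0.2,0,0,0,0,0]'
python3 -m creep '[-0.2,0,0,0,0,0, -0.2,0,0,0,0,0, -0.2,0,0,0,0,0, -0.2,0,0,0,0,0, -0.2,0,0,0,0,0]'
python3 -m creep '[-0.12,0,0,0,0,0, -0.12,0,0,0,0,0, 0,0,0,0,0,0]'
python3 look.py 5 wrist side
python3 -c "
import cv2;a=cv2.imread('pics/side5.png')[150:280,260:430];cv2.imwrite('pics/side5c.png',cv2.resize(a,None,fx=4,fy=4,interpolation=2))"
```

```text
time: 8.05
tcp_pos: [0.474, -0.1047, 0.1448]
ee_rot: [-0.332, -3.124, -0.0]
force: [-1.0, 0.4, 1.4]
finger_gap: 0.6
time: 8.55
tcp_pos: [0.4985, -0.1099, 0.1448]
ee_rot: [-0.332, -3.124, 0.0]
force: [-1.5, 1.0, 2.1]
finger_gap: 0.602
time: 8.85
tcp_pos: [0.5044, -0.1112, 0.1448]
ee_rot: [0.332, 3.124, -0.0]
force: [0.4, -0.1, -0.7]
finger_gap: 0.599
wrist 8.85 tcp [ 0.5044 -0.1112  0.1448] edge [-0.0912 -0.1387] F [ 0.42 -0.12 -0.66]
 red [258 276 128  80] z 0.129 [-0.0625 -0.1389] [0.048  0.0654] 0.64
 edge fit (slope,off) [ 0.0014 -0.0008] 11 topz 0.1191
side 8.9 tcp [ 0.5041 -0.1111  0.1448] edge [-0.0914 -0.1387] F [-0.03  0.01 -0.6 ]
```

View pics/side5c.png

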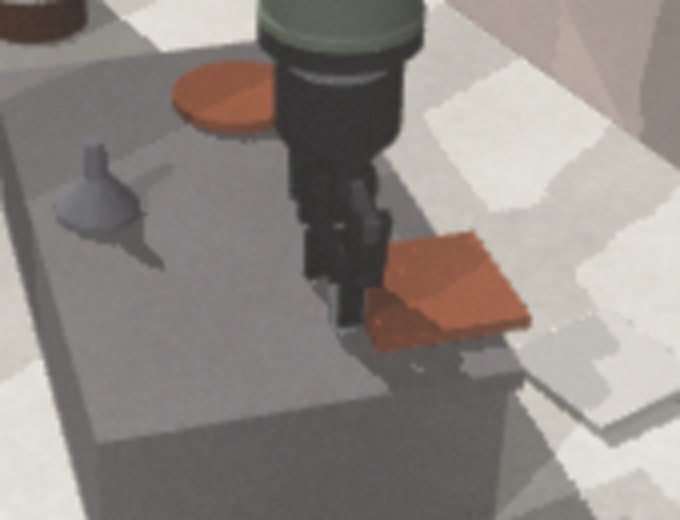

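```bash
python3 -m creep '[-0.16,0,0,0,0,0, -0.16,0,0,0,0,0, -0.16,0,0,0,0,0, 0,0,0,0,0,0, 0,0,0,0,0,0]'
python3 -m creep '[0.4,0,0,0,0,0, 0.8,0,0,0,0,0, 1,0,0,0,0,0, 1,0,0,0,0,0, 0,0,0,0,0,0]'; python3 look.py 6 wrist side top
```

```text
time: 9.45
tcp_pos: [0.5158, -0.1137, 0.1448]
ee_rot: [0.332, 3.124, -0.0]
force: [0.8, 0.3, 0.2]
finger_gap: 0.598
time: 9.95
tcp_pos: [0.434, -0.0962, 0.1448]
ee_rot: [-0.332, -3.122, -0.001]
force: [0.1, -0.3, 0.7]
finger_gap: 0.598
wrist 9.95 tcp [ 0.434  -0.0962  0.1448] edge [-0.1632 -0.1388] F [ 0.13 -0.3   0.7 ]
side 10.0 tcp [ 0.4359 -0.0965  0.1451] edge [-0.1612 -0.1386] F [-0.01  0.16 -0.08]
 red [350 209  35  25] z 0.1291 [-0.0242 -0.1501] [0.0934 0.085 ] 87.97
top 10.05 tcp [ 0.4371 -0.0966  0.1451] edge [-0.1601 -0.1386] F [-0.71  0.09  0.02]
 red [378 157  42  41] z 0.1307 [-0.0192 -0.1427] [0.0996 0.0974] 89.96
 red [277 162  36  36] z 0.1307 [-0.0844  0.1338] [0.096  0.0953] 12.18
 edge fit (slope,off) [-0.0028 -0.0019] 32 topz 0.1209
```

View pics/wrist6.png

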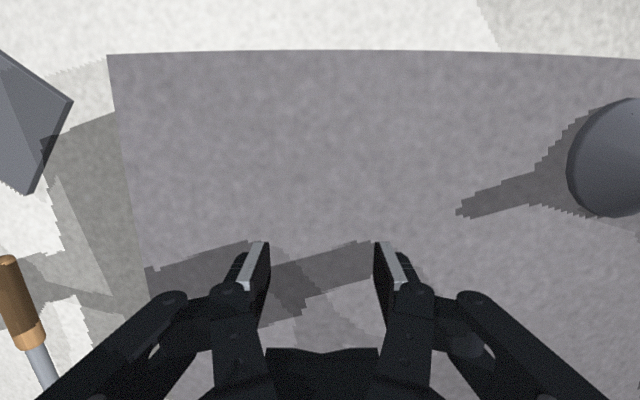

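The wrist view here shows only bare board and the retreated fingers. The top camera puts the tile about 32 mm out and square. I raise the arm to cross-check with the wrist camera.

```bash
python3 -m creep '[0,0,-0.8,0,0,0, 0,0,-1,0,0,0, 0,0,-1,0,0,0, 0,0,-1,0,0,0, 0,0,-1,0,0,0]'
python3 -m creep '[0,0,-1,0,0,0, 0,0,-0.6,0,0,0, 0,0,0,0,0,0]'; python3 look.py 7 wrist side top; cp pics/wrist7.png pics/w7.png
```

```text
time: 10.6
tcp_pos: [0.4377, -0.0969, 0.2659]
ee_rot: [0.332, 3.124, -0.0]
force: [-0.2, -0.3, 0.4]
finger_gap: 0.6
time: 10.9
tcp_pos: [0.4385, -0.097, 0.3065]
ee_rot: [0.331, 3.121, 0.0]
force: [0.1, 0.2, 0.7]
finger_gap: 0.606
wrist 10.9 tcp [ 0.4385 -0.097   0.3065] edge [-0.1585 -0.1386] F [0.11 0.18 0.66]
 red [524 202  90  84] z 0.1291 [-0.0869  0.1276] [0.1032 0.0972] 54.98
 red [270 259  93  79] z 0.129 [-0.0223 -0.1449] [0.0983 0.1019] 89.97
 edge fit (slope,off) [-0.0003 -0.001 ] 20 topz 0.1192
side 10.95 tcp [ 0.438  -0.0969  0.3053] edge [-0.159  -0.1386] F [ 0.93 -0.06 -0.23]
 red [348 210  35  24] z 0.1293 [-0.0314 -0.1492] [0.0713 0.0917] 0.09
top 11.0 tcp [ 0.4376 -0.0968  0.3046] edge [-0.1595 -0.1386] F [-0.21 -0.23 -0.87]
 red [378 157  42  38] z 0.1306 [-0.0192 -0.1427] [0.0996 0.0974] 89.96
 red [277 162  36  35] z 0.1308 [-0.0831  0.1341] [0.0932 0.0954] 12.01
 edge fit (slope,off) [-0.0033 -0.002 ] 32 topz 0.121
```

View pics/w7.png

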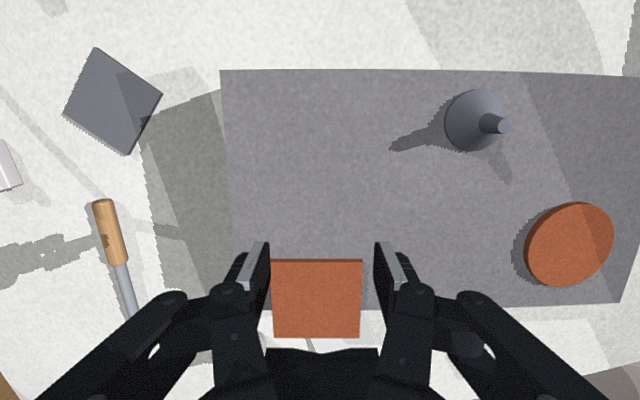

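Wrist and top agree on square, with 30–32 mm out. The wrist view shows the tile at (316,298) crossing the edge, which lies near row 308. I make one more gentle 4 mm push to centre it in the tolerance.

```bash
python3 -m creep '[0,0,1,0,0,0, 0,0,1,0,0,0, 0,0,1,0,0,0, 0,0,1,0,0,0, 0,0,1,0,0,0]'
python3 -m creep '[0,0,1,0,0,0, 0,0,0.39,0,0,0, 0,0,0,0,0,0, -0.8,0,0,0,0,0, -0.8,0,0,0,0,0]'
python3 -m creep '[-0.8,0,0,0,0,0, -0.4,0,0,0,0,0, -0.2,0,0,0,0,0, 0,0,0,0,0,0]'; python3 look.py 8 side
```

```text
time: 11.55
tcp_pos: [0.4369, -0.0969, 0.178]
ee_rot: [-0.332, -3.123, 0.001]
force: [0.9, 0.9, -0.0]
finger_gap: 0.595
time: 12.05
tcp_pos: [0.4774, -0.1054, 0.1461]
ee_rot: [0.332, 3.123, 0.0]
force: [0.1, -0.2, 0.1]
finger_gap: 0.599
time: 12.45
tcp_pos: [0.5108, -0.1126, 0.1453]
ee_rot: [0.332, 3.124, -0.0]
force: [-1.0, 0.5, -0.2]
finger_gap: 0.598
side 12.45 tcp [ 0.5108 -0.1126  0.1453] edge [-0.0846 -0.1387] F [-1.    0.52 -0.2 ]
```

```bash
python3 -m creep '[-0.12,0,0,0,0,0, -0.12,0,0,0,0,0, -0.12,0,0,0,0,0, 0,0,0,0,0,0, 0,0,0,0,0,0]'
python3 -m creep '[0.4,0,0,0,0,0, 0.8,0,0,0,0,0, 1,0,0,0,0,0, 1,0,0,0,0,0, 0,0,0,0,0,0]'
python3 -m creep '[0,0,-0.8,0,0,0, 0,0,-1,0,0,0, 0,0,-1,0,0,0, 0,0,-1,0,0,0, 0,0,-1,0,0,0]'
python3 -m creep '[0,0,-1,0,0,0, 0,0,-0.6,0,0,0, 0,0,0,0,0,0, 0,0,0,0,0,0]'; python3 look.py 9 wrist side top
```

```text
time: 13.0
tcp_pos: [0.5196, -0.1145, 0.145]
ee_rot: [-0.332, -3.124, 0.0]
force: [0.2, -0.3, 0.4]
finger_gap: 0.601
time: 13.5
tcp_pos: [0.4379, -0.0971, 0.145]
ee_rot: [-0.332, -3.122, -0.001]
force: [0.4, -0.6, 0.1]
finger_gap: 0.594
time: 14.0
tcp_pos: [0.4409, -0.0976, 0.2661]
ee_rot: [0.332, 3.124, 0.0]
force: [0.2, -0.2, 0.2]
finger_gap: 0.602
time: 14.4
tcp_pos: [0.4411, -0.0975, 0.3048]
ee_rot: [0.331, 3.124, 0.0]
force: [-0.4, 0.2, 0.4]
finger_gap: 0.599
wrist 14.4 tcp [ 0.4411 -0.0975  0.3048] edge [-0.156  -0.1386] F [-0.38  0.2   0.37]
 red [525 201  91  85] z 0.1291 [-0.0868  0.1276] [0.1041 0.0975] 54.8
 red [270 262  93  78] z 0.129 [-0.0185 -0.1447] [0.1004 0.0982] 0.04
 edge fit (slope,off) [-0.0019 -0.0009] 21 topz 0.1192
side 14.45 tcp [ 0.4409 -0.0975  0.3044] edge [-0.1561 -0.1386] F [-0.64  0.1   0.12]
 red [350 210  32  24] z 0.1292 [-0.0293 -0.1507] [0.0929 0.0712] 86.69
top 14.5 tcp [ 0.4409 -0.0976  0.3043] edge [-0.1561 -0.1387] F [-0.34  0.41  0.13]
 red [378 156  42  38] z 0.1305 [-0.0159 -0.1427] [0.0996 0.0973] 89.95
 red [277 162  36  36] z 0.1309 [-0.0844  0.1338] [0.096  0.0953] 12.18
 edge fit (slope,off) [-0.0012 -0.0018] 32 topz 0.121
```

View pics/top9.png

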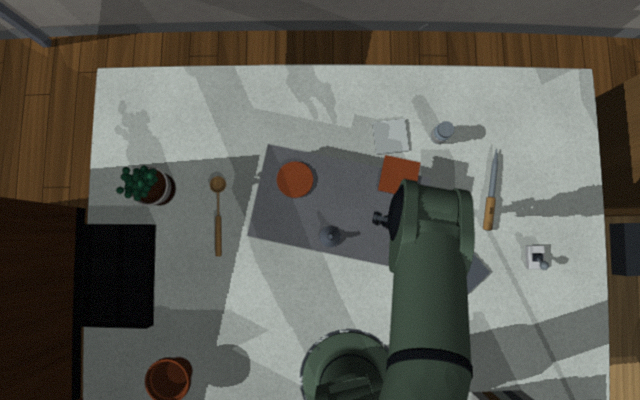

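The tile at (398,176) sits over the far edge, and the disc, funnel, pot, spoon, jar and dibber are all where they began. The wrist camera gives the centre at about -0.017 m from the edge and the top camera -0.014 m. I'm handing in.

```bash
python3 -c "
from plant import robot
print(robot.hand_in())"
```

```text
the job is handed in; nothing more can be done
None
```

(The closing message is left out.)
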